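Open the rinse tub by folding its lid leaf back over the hinge

ROBOT

A 6-joint arm with a two-finger parallel gripper is mounted at the origin on the work surface. World frame = base frame: x ahead of the robot, y to its left, z up, the work surface at z = 0. Lengths are in m, angles in degrees, forces in N, time in s.
With the tool pointing down it reaches from about 0.3 to 0.775 m from the base axis. Payload 14.6 kg.
Tool frame: the origin (TCP) lies midway between the tips of the shut fingers; the grasp point (between the pads) lies 19 mm behind it (manip.tcp_to_grasp is the distance from the TCP to the grasp point, in m); y points along the fingers, z is the direction in which the jaws open and shut, and the axes are right-handed (so a half turn about y gives the same grasp; the last joint's range is limited). The gripper opens to 94 mm and grips with 3 to 60 N. Pads are 16 mm wide; open, the fingers measure 119 mm over their backs; the gripper's body (75 mm by 177 mm) begins 78 mm behind the grasp point.
Start: joints at [-3.816, 17.183, 87.147, -0, 75.671, -3.816], TCP at [0.55, -0, 0.205] pointing down, gripper open.
Joint ranges: [-173.82, 173.82], [-45.26, 126.66], [13.44, 144.39], [-59.66, 239.66], [0, 175.72], [-146.38, 146.38]. Speed limits (degrees/s): [127.2, 127.2, 147.25, 180, 180, 180].

INTERFACE

Orientations are given as a 3x3 rotation matrix whose columns are the frame's x, y, z axes.
In Python, from workcell import manip, cams gives the robot as it stands.
- The arm moves only by the tool servo_tool, never from a script. Its argument "moves" is a list that holds one entry, the list of rows, each a list of 4 numbers: the shift along the tool's x, y, z in m, then the turn about the tool's y in degrees. In form: [[[x, y, z, turn], ...]]. A call has 1 to 12 rows; each row is the pose to reach, as a shift and turn from the pose commanded when the call began, along the tool's axes at that moment; what a row does not reach only later rows make up. A row lasts 1/10 s, in which the tool goes at most 50 mm and 8.59 degrees, less where a joint would pass 70% of its speed; a pose out of reach is approached as far as the arm can. A call with a gripper value outside its range is refused whole. "fingers" is the finger opening in m, from 0 to 0.094, set as the call begins (left out, the last holds). The fingers move at their own pace and stop on an object; "squeeze" is the grip in N (left out, the last holds). Time passes only in rows, so rows that repeat a pose let the fingers close. It gives the time, the measured TCP pose, the force and the opening at its end, in the units of the state.
- manip.observe(): the state, without advancing time (a new reading comes with each control period).
- cams.capture(name): name is "scene" or "side" or "wrist"; returns the picture (384x512x3 uint8, red, green, blue); there is no depth.
- cams.camera_params(name): a dict with "camera_matrix" (3x3 intrinsics, pixels), "R" (3x3) and "t" (3): a world point X has camera coordinates R X + t. Camera axes: x right, y down, z forward; pixel columns grow to the right and rows downward; lengths in m; the calibration is good to about 2 mm. A picture is of the moment at which its call begins: read the wrist's pose just before it. camera_params takes no time and is no camera call; for the wrist camera it gives the pose at the moment of the call.
- manip.job_done(): hands the job in, once; it reports no verdict.
The state is a dict: "time": time; "joint_positions": joint angles; "joint_vel": joint speeds; "joint_torque": joint torques, N m; "tcp_pos": TCP position; "orientation": TCP orientation; "force": force on the tool from outside, world axes, zero at the start; "torque": the same for the moment, N m; "opening": finger opening in m.
Only numpy, scipy, OpenCV 4.12 (cv2) and the standard library are available. Lean on these libraries where they do the work, as an engineer would, in place of code of your own. Each camera call takes 0.05 s, during which the arm holds its last target.

TASK

Open the stainless rinse tub so that cans can be rinsed in it: put the fingertips under the tongue that sticks out at the side, on the hinged half of its lid, push that half up and over the hinge across the middle, and push it down on the far side until it lies fully flat on the fixed half. Only push it with the fingers: do not grip it, do not press hard, and guide it gently all the way without flinging or slamming it. Leave the cans, the flattened can, cup, dish and sieve where they are.

Things in the scene. Friction and masses are not known exactly. Their poses are not given: they have to be found in the camera images.
- tub: Stainless steel rinse tub in a stand bolted to the bench: 210 mm long (its x), 200 mm wide (its y), rim 110 mm up. Origin on the bench under its centre, z up; x points from the tongue's side (the robot's right) to the other (its left). The lid is two steel plates 5 mm thick, hinged along the tub's y over its middle: the half on the +x side is fixed, the half on the -x side is the leaf.
- spine (a point): Middle of the hinge axis, 115 mm above the bench over the tub's centre, level with the upper face of the shut lid (the leaf's underside lies 5 mm from the axis). The hinge barrel is 8 mm thick. Its axes are those of the tub.
- tongue (a point): Middle of the outer edge of the leaf's tongue, half-way through its thickness; moves with the leaf. The leaf is 200 mm wide and reaches 105 mm from the hinge axis; the tongue, 90 mm wide in the middle, reaches 130 mm, so it overhangs the tub's rim by 25 mm, with free space under it. Its outer edge is rolled, 8 mm thick. x points to the hinge, y along it, z square to the leaf (up when shut).
- leaf (a joint): Angle of the leaf about the hinge, rad: 0 shut on the rim, 1.57 upright, 3.14 (stop) flat on the fixed half. Starts shut or up to 0.2 ajar. The hinge is stiff: the leaf (about 0.3 kg) stays at any angle where it is left; lifting takes 3 to 5 N at the tongue, less past upright.
- can_a_mid (a point): Empty aluminium can standing upright, 66 mm across, 116 mm high; point at its centre, 58 mm up. Stands beside the tub.
- can_b_mid (a point): The other, equal can; point at its centre, 58 mm up.
- flat_can: Flattened can, a disc 66 mm across and 28 mm high; origin under its centre.
- cup: Stainless steel cup, 72 mm across, 85 mm high; origin under its centre.
- dish: Blue ceramic dish, 130 mm across, 34 mm high; origin under its centre.
- sieve: White plastic sieve, bowl 144 mm across and 55 mm high with a flat handle reaching 165 mm from the centre along its x; origin under the bowl's centre.

How it is judged:
By the outcome, as a careful person would: the job done as asked, in the order asked, and still so for the second after the job is handed in, with the robot touching nothing.
It also fails if it takes over 48 s, if anything falls off the work surface, if the arm or the gripper's body presses on something with over 40 N, if the wrist force passes 120 N, or if a joint passes its speed limit or range.

## Working session

There is one attempt and no reset: what is moved stays moved. The work goes in short steps, Python scripts to look and compute and a tool call to move; the robot and the scene stay as the last step left them, time stands still between calls to the robot, and variables do not carry over. Pictures are saved under pics/ and viewed, and the job is handed in when it is done.

Besides the shell and the picture viewer there is one more tool, called after "Request:" in YAML: its name, and indented under it one key for each argument. servo_tool: Moves the arm, as the interface text tells. Its arguments: {"type":"object","properties":{"moves":{"type":"array","items":{"type":"array","items":{"type":"array","items":{"type":"number"}}}},"fingers":{"type":"number"},"squeeze":{"type":"number"}},"required":["moves"]}

```bash
ls; mkdir -p pics
python3 - <<'E'
from workcell import manip,cams
import cv2
s=manip.observe();print(s)
for n in("scene","side","wrist"):
    p=cams.camera_params(n);print(n,p)
    cv2.imwrite(f"pics/{n}0.png",cams.capture(n)[:,:,::-1])
E
```

```text
pics
{'time': 0.0, 'joint_positions': array([-3.81644588e+00,  1.72158516e+01,  8.71807180e+01, -1.24636134e-04,
        7.56701019e+01, -3.81636522e+00]), 'joint_vel': array([ 0.0847265 ,  0.01817396, -0.08272285, -0.0735479 ,  0.00679109,
        0.01060998]), 'joint_torque': array([-1.53750298e-03, -5.31805658e+01, -3.52735734e+01,  7.07558286e-02,
        2.43994006e-02, -4.79655944e-05]), 'tcp_pos': array([5.49734807e-01, 8.93492889e-06, 2.04881111e-01]), 'orientation': array([[-9.12039588e-07, -1.16119714e-03,  9.99999326e-01],
       [-9.99999997e-01,  7.53490957e-05, -8.24544987e-07],
       [-7.53480874e-05, -9.99999323e-01, -1.16119721e-03]]), 'force': array([0.2742677 , 0.03812281, 0.11895639]), 'torque': array([0.01969836, 0.00312175, 0.00330137]), 'opening': 0.0939855823142325}
scene {'camera_matrix': array([[366.44027794,   0.        , 260.93633703],
       [  0.        , 366.44027794, 193.29861145],
       [  0.        ,   0.        ,   1.        ]]), 'R': array([[ 7.88895093e-01,  6.14527647e-01, -5.50646191e-04],
       [ 4.00308309e-01, -5.14572125e-01, -7.58266962e
[... 221 characters left out ...]
32385381, 192.33776662],
       [  0.        ,   0.        ,   1.        ]]), 'R': array([[ 0.76406253, -0.6449309 ,  0.01650985],
       [-0.32984167, -0.41250755, -0.84914192],
       [ 0.5544483 ,  0.64335189, -0.52790665]]), 't': array([-0.46694814,  0.31304829,  1.14171805])}
wrist {'camera_matrix': array([[293.37605945,   0.        , 259.53073463],
       [  0.        , 293.37605945, 188.26235744],
       [  0.        ,   0.        ,   1.        ]]), 'R': array([[ 9.99999034e-01,  2.61884125e-04, -1.36508543e-03],
       [ 6.19935667e-04, -9.63032660e-01,  2.69383947e-01],
       [-1.24407448e-03, -2.69384533e-01, -9.63031892e-01]]), 't': array([-0.54969801, -0.02773286,  0.39209506])}
```

View pics/scene0.png

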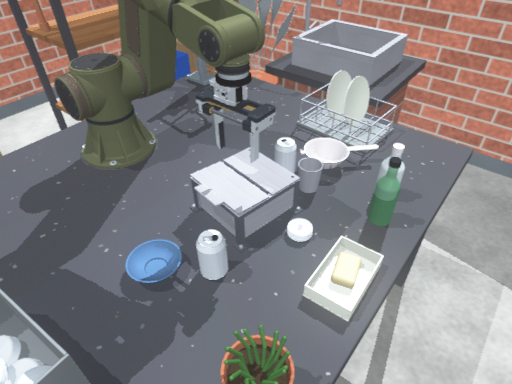

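View pics/side0.png

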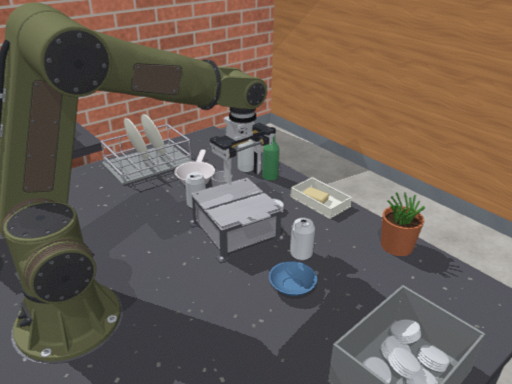

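View pics/wrist0.png

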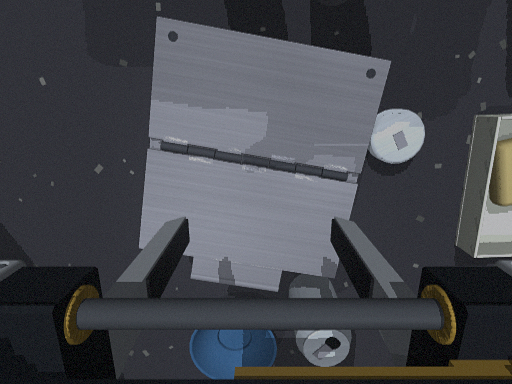

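```bash
cat > h.py <<'E'
from workcell import manip,cams
import numpy as np,cv2
def ray(p,uv):
    K=p["camera_matrix"];d=p["R"].T@np.linalg.solve(K,[uv[0],uv[1],1.]);return -p["R"].T@p["t"],d
def plane(p,uv,z):
    c,d=ray(p,uv);return c+d*(z-c[2])/d[2]
def tri(*pu):
    A=np.zeros((3,3));b=np.zeros(3)
    for p,uv in pu:
        c,d=ray(p,uv);d=d/np.linalg.norm(d);M=np.eye(3)-np.outer(d,d);A+=M;b+=M@c
    return np.linalg.solve(A,b)
def proj(p,X):
    q=p["camera_matrix"]@(p["R"]@np.array(X)+p["t"]);return q[:2]/q[2]
E
python3 - <<'E'
from h import *
w=cams.camera_params("wrist")
print(manip.observe()["time"])
for n,uv,z in [("h1",(150,142),.117),("h2",(358,180),.117),("fix far1",(157,17),.115),("fix far2",(390,61),.115),("leafL",(139,249),.115),("leafR",(336,277),.115),("tL",(192,282),.117),("tR",(279,291),.117),("can",(323,345),.116),("flat",(397,136),.028),("dish",(233,345),.03)]:
    print(n,plane(w,uv,z).round(4))
a=cv2.imread("pics/scene0.png")[120:290,110:350];cv2.imwrite("pics/s0c.png",cv2.resize(a,None,fx=3.3,fy=3.3,interpolation=cv2.INTER_CUBIC))
a=cv2.imread("pics/side0.png")[150:310,160:360];cv2.imwrite("pics/d0c.png",cv2.resize(a,None,fx=3.7,fy=3.7,interpolation=cv2.INTER_CUBIC))
E
```

```text
0.15
h1 [0.4506 0.0478 0.117 ]
h2 [0.6423 0.0124 0.117 ]
fix far1 [0.4658 0.1495 0.115 ]
fix far2 [0.6608 0.1161 0.115 ]
leafL [ 0.4279 -0.0602  0.115 ]
leafR [ 0.6296 -0.0922  0.115 ]
tL [ 0.4797 -0.097   0.117 ]
tR [ 0.5704 -0.1077  0.117 ]
can [ 0.6208 -0.1777  0.116 ]
flat [0.7149 0.0446 0.028 ]
dish [ 0.5107 -0.2602  0.03  ]
```

View pics/s0c.png

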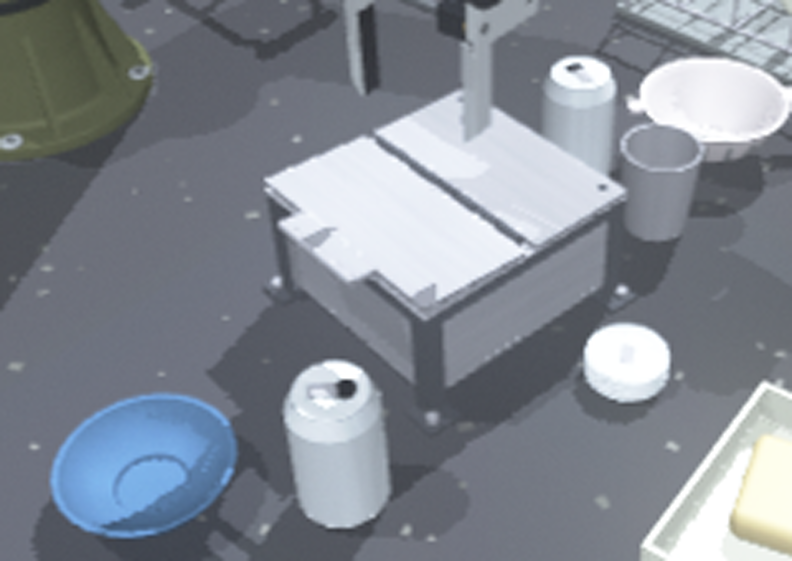

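View pics/d0c.png

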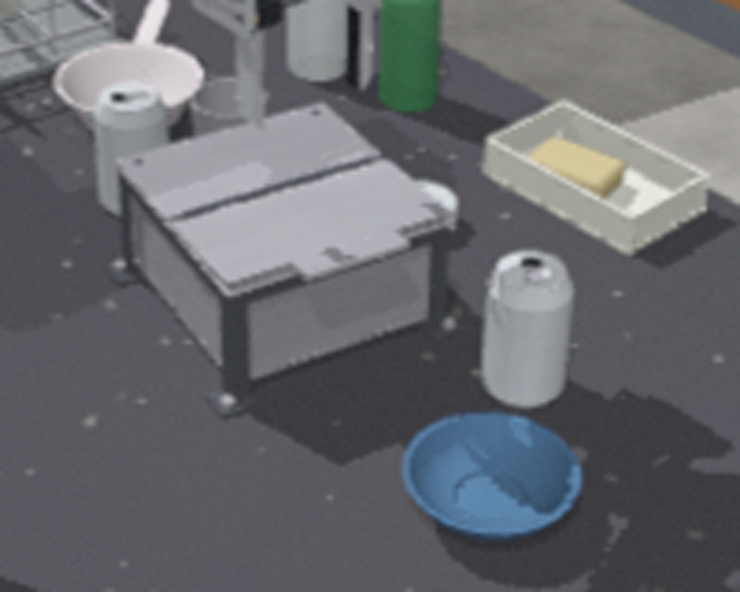

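Run:
```python
from h import *
w,s,d=[cams.camera_params(n) for n in("wrist","scene","side")]
a=np.array
L=[(w,(192,282)),(s,(195,188))];R=[(w,(279,291)),(s,(216.5,205))]
print("tL",tri(*L),"tR",tri(*R))
print("corner lf far", tri((w,(139,249)),(s,(190.5,175.5))), "near", tri((w,(336,277)),(s,(239,216))))
print("fix corner",tri((w,(390,61)),(s,(299.5,178))))
for P in L,R: 
    X=tri(*P); print(proj(d,X))
s0=proj(s,[.5244,-.098,.113]);print(s0)
# cans, scene
print("can", plane(s,(212,237),.116), plane(s,(285.5,141.5),.116),plane(d,(303.5,222),.116))
print("cup rim",plane(s,(310,164),.085),"sieve",plane(s,(326,150),.055),"dish",plane(s,(154,261),.034))
```

```text
tL [ 0.48378107 -0.09071663  0.12397959] tR [ 0.57048019 -0.10303046  0.12291017]
corner lf far [ 0.43176258 -0.0571265   0.11816966] near [ 0.63049947 -0.09221015  0.11408561]
fix corner [0.66213011 0.11651874 0.11160484]
[243.90662965 223.11610761]
[270.15474401 214.2937798 ]
[204.18544465 198.99856298]
can [ 0.62876127 -0.17924614  0.116     ] [0.5357122  0.23256303 0.116     ] [ 0.62549818 -0.18365738  0.116     ]
cup rim [0.63297869 0.21883748 0.085     ] sieve [0.6129842  0.35055485 0.055     ] dish [ 0.51662272 -0.26655833  0.034     ]
```

Request:
servo_tool:
  moves:
    - [[0.02,0,-0.005,3],[0.05,0,-0.012,6],[0.08,0,-0.02,10],[0.11,0,-0.027,10],[0.128,0,-0.03,10],[0.128,0.02,-0.03,10],[0.128,0.05,-0.03,10],[0.128,0.08,-0.03,10],[0.128,0.1,-0.03,10],[0.128,0.1,-0.03,10]]
  fingers: 0
  squeeze: 10

```text
time: 1.15
tcp_pos: [0.5186, -0.1276, 0.1029]
orientation: [[-0.174, -0.005, 0.985], [-0.985, 0.002, -0.174], [-0.001, -1.0, -0.005]]
force: [0.3, 0.1, -0.5]
opening: 0.0173
```

Run:
```python
from h import *
print(manip.observe())
for n,(r0,r1,c0,c1) in {"scene":(120,290,110,350),"side":(150,310,160,360)}.items():
    a=cams.capture(n)[r0:r1,c0:c1,::-1];cv2.imwrite(f"pics/{n}1.png",cv2.resize(a,None,fx=3.3,fy=3.3,interpolation=cv2.INTER_CUBIC))
cv2.imwrite("pics/w1.png",cams.capture("wrist")[:,:,::-1])
```

```text
{'time': 1.15, 'joint_positions': array([-1.77497685e+01,  2.15325121e+01,  9.58762560e+01,  7.56829284e-05,
        6.28749220e+01, -7.74765626e+00]), 'joint_vel': array([-0.02437143, -2.73807296, -2.98591553,  0.11787997,  3.00045542,
       -0.01526717]), 'joint_torque': array([-5.85015246e-02, -5.25027394e+01, -3.06514192e+01,  6.28741924e-02,
       -8.27926788e-01,  1.62323555e-03]), 'tcp_pos': array([ 0.51858741, -0.12756914,  0.1028542 ]), 'orientation': array([[-1.73686656e-01, -4.71525156e-03,  9.84789679e-01],
       [-9.84800740e-01,  1.51057732e-03, -1.73681374e-01],
       [-6.68649582e-04, -9.99987742e-01, -4.90595036e-03]]), 'force': array([ 0.25405623,  0.11626385, -0.53790694]), 'torque': array([-0.041946  ,  0.00568901, -0.02309218]), 'opening': 0.01733615162208181}
```

View pics/scene1.png

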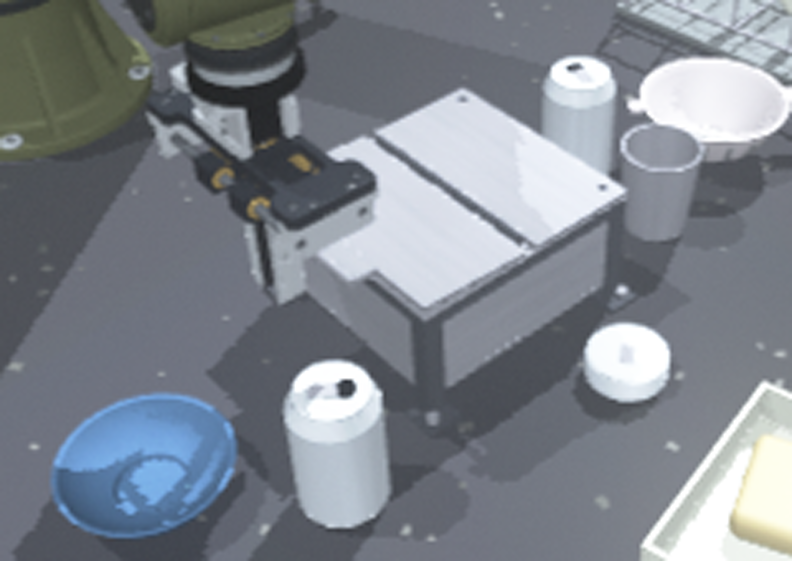

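View pics/side1.png

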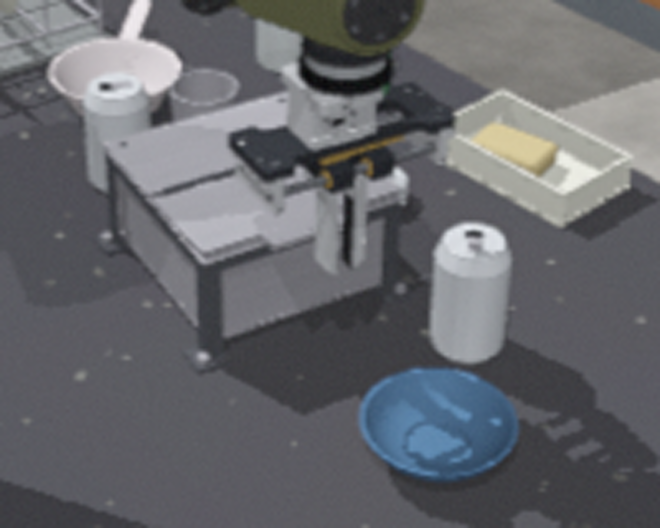

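View pics/w1.png

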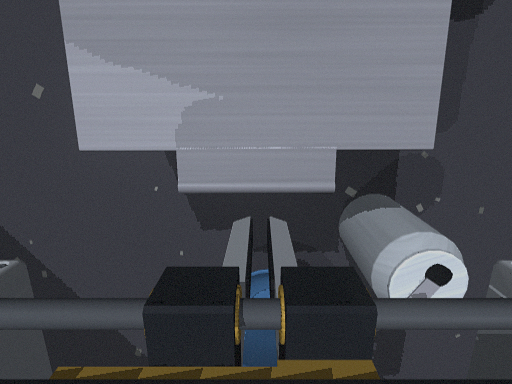

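Run:
```python
from h import *
w=cams.camera_params("wrist");print(w["R"].T@-w["t"])
s=manip.observe();print(s["tcp_pos"],s["force"],s["opening"])
for z in(.112,.1225):
  for uv in((178,192),(335,192),(79,150),(434,150)):
    X=plane(w,uv,z);print(z,uv,X.round(4),(s["orientation"].T@(X-s["tcp_pos"])).round(4))
```

```text
[ 0.53420626 -0.05021069  0.28594863]
[ 0.52051378 -0.12816195  0.10661297] [0.90180026 0.05121963 0.73236306] 0.005205583144404503
0.112 (178, 192) [ 0.4759 -0.0918  0.112 ] [-0.028  -0.0055 -0.0503]
0.112 (335, 192) [ 0.5714 -0.1087  0.112 ] [-0.028  -0.0053  0.0468]
0.112 (79, 150) [ 0.4244 -0.0564  0.112 ] [-0.054  -0.0055 -0.1071]
0.112 (434, 150) [ 0.6321 -0.093   0.112 ] [-0.054  -0.0053  0.1038]
0.1225 (178, 192) [ 0.4794 -0.0893  0.1225] [-0.0311 -0.016  -0.0472]
0.1225 (335, 192) [ 0.5692 -0.1051  0.1225] [-0.0311 -0.0158  0.0439]
0.1225 (79, 150) [ 0.4311 -0.056   0.1225] [-0.0555 -0.016  -0.1006]
0.1225 (434, 150) [ 0.6262 -0.0904  0.1225] [-0.0556 -0.0158  0.0975]
```

Request:
servo_tool:
  moves:
    - [[-0.008,0,-0.0015,0],[-0.014,0,-0.0015,0],[-0.018,0,-0.0015,0],[-0.02,0,-0.0015,0],[-0.022,0,-0.0015,0],[-0.022,0,-0.0015,0]]

```text
time: 1.9
tcp_pos: [0.5222, -0.1076, 0.1058]
orientation: [[-0.174, -0.0, 0.985], [-0.985, -0.003, -0.174], [0.003, -1.0, 0.0]]
force: [-3.4, -13.5, 1.4]
opening: 0.0006
```

Request:
servo_tool:
  moves:
    - [[0,-0.001,0,0],[0,-0.002,0,0],[0,-0.002,0,0]]

```text
time: 2.2
tcp_pos: [0.5222, -0.1075, 0.1075]
orientation: [[-0.174, -0.0, 0.985], [-0.985, -0.003, -0.174], [0.003, -1.0, 0.0]]
force: [-1.9, -12.5, -1.2]
opening: 0.0007
```

Request:
servo_tool:
  moves:
    - [[0,-0.001,0,0],[0,-0.002,0,0],[0,-0.003,0,0],[0,-0.003,0,0]]

```text
time: 2.6
tcp_pos: [0.5222, -0.1074, 0.1105]
orientation: [[-0.174, -0.0, 0.985], [-0.985, -0.002, -0.174], [0.002, -1.0, 0.0]]
force: [-2.2, -10.5, -1.9]
opening: 0.0005
```

Run:
```python
from h import *
s=manip.observe();print(s["force"],s["torque"],s["tcp_pos"])
cv2.imwrite("pics/w2.png",cams.capture("wrist")[:,:,::-1])
a=cams.capture("side")[150:310,160:360,::-1];cv2.imwrite("pics/d2.png",cv2.resize(a,None,fx=3.7,fy=3.7,interpolation=cv2.INTER_CUBIC))
```

```text
[ -2.2381427  -10.54753654  -1.88459856] [-1.98254973  0.19829673  0.06823461] [ 0.52218624 -0.10740691  0.11045811]
```

View pics/w2.png

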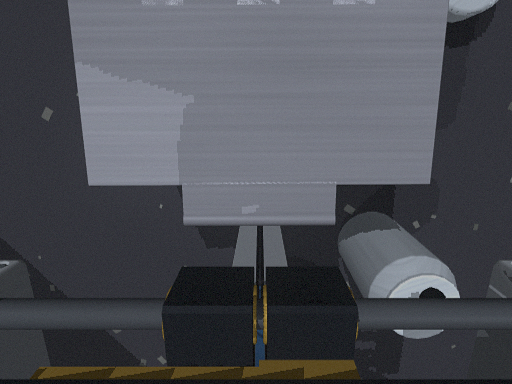

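View pics/d2.png

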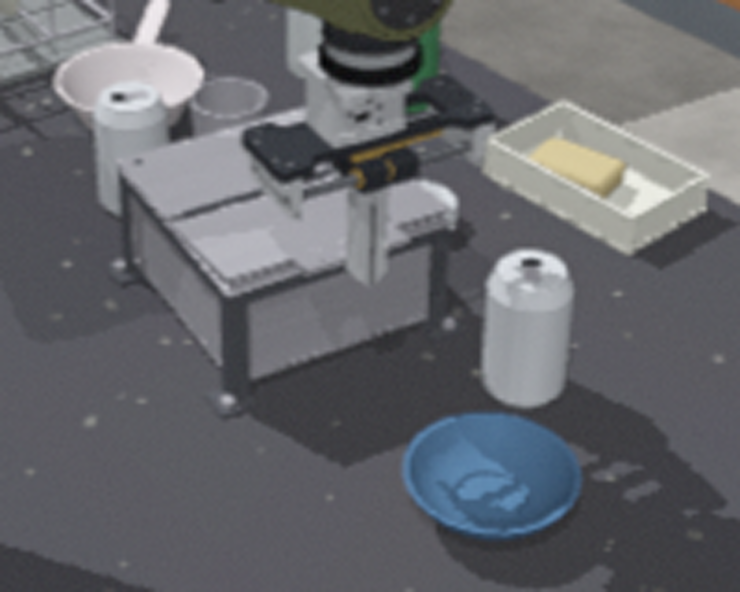

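Run:
```python
from h import *
w=cams.camera_params("wrist")
for z in(.115,.1225,.13):
  a,b=plane(w,(183.5,224),z),plane(w,(335,224),z);c,d=plane(w,(88.5,185),z),plane(w,(431,185),z)
  print(z,np.linalg.norm(a-b),np.linalg.norm(c-d),a,b)
```

```text
0.115 0.09705579932909612 0.21120643940773487 [ 0.47546022 -0.09265063  0.115     ] [ 0.57104357 -0.10949255  0.115     ]
0.1225 0.09288800856880419 0.20213676760282903 [ 0.47806789 -0.08992253  0.1225    ] [ 0.56954669 -0.10604122  0.1225    ]
0.13 0.08872021780851232 0.19306709579792308 [ 0.48067557 -0.08719442  0.13      ] [ 0.5680498  -0.10258989  0.13      ]
```

Request:
servo_tool:
  moves:
    - [[-0.0001,-0.002,0,0],[-0.0003,-0.004,0,0],[-0.0006,-0.006,0,0],[-0.001,-0.008,0,0],[-0.0014,-0.0105,0,0],[-0.0019,-0.013,0,0]]

```text
time: 3.3
tcp_pos: [0.5225, -0.1058, 0.1235]
orientation: [[-0.174, -0.0, 0.985], [-0.985, -0.003, -0.174], [0.003, -1.0, 0.0]]
force: [-1.5, -13.5, -1.5]
opening: 0.0007
```

```bash
cat > edge.py <<'E'
from h import *
import sys
s=manip.observe();print(s["time"],s["force"].round(1),s["tcp_pos"].round(4))
w=cams.camera_params("wrist");cv2.imwrite(sys.argv[1],cams.capture("wrist")[:,:,::-1])
E
python3 edge.py pics/w3.png
```

```text
3.3 [ -1.5 -13.5  -1.5] [ 0.5225 -0.1058  0.1235]
```

View pics/w3.png

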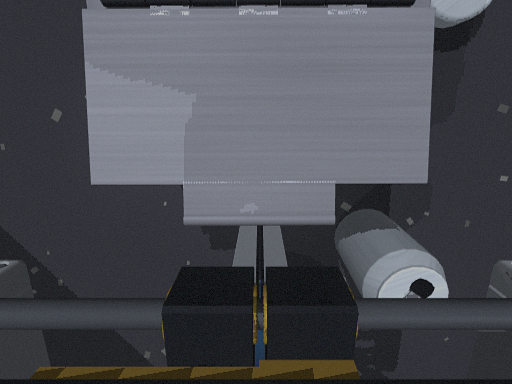

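Request:
servo_tool:
  moves:
    - [[-0.0007,-0.0045,0,0],[-0.0018,-0.009,0,0],[-0.0031,-0.0133,0,0],[-0.0046,-0.0175,0,0],[-0.0065,-0.0224,0,0],[-0.0086,-0.0271,0,0],[-0.0106,-0.0312,0,0],[-0.0127,-0.0352,0,0],[-0.0127,-0.0352,0,0]]

```text
time: 4.25
tcp_pos: [0.5246, -0.0941, 0.16]
orientation: [[-0.174, 0.0, 0.985], [-0.985, -0.005, -0.174], [0.005, -1.0, 0.001]]
force: [-9.4, -17.2, 10.4]
opening: 0.0004
```

```bash
python3 edge.py pics/w4.png
```

```text
4.25 [ -9.4 -17.2  10.4] [ 0.5246 -0.0941  0.16  ]
```

View pics/w4.png

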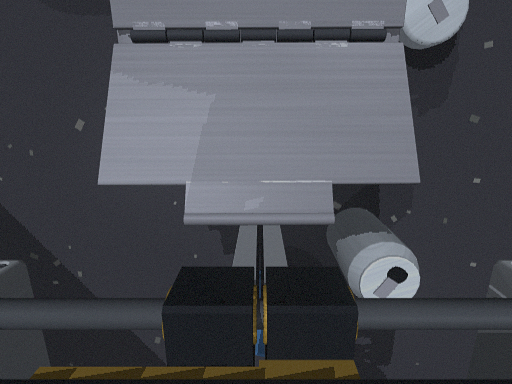

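Request:
servo_tool:
  moves:
    - [[0.0003,-0.001,0,0],[0.0005,-0.0015,0,0],[0.0005,-0.0015,0,0]]

```text
time: 4.6
tcp_pos: [0.5246, -0.0939, 0.1607]
orientation: [[-0.174, -0.0, 0.985], [-0.985, -0.003, -0.174], [0.003, -1.0, 0.0]]
force: [-4.0, -12.4, 2.7]
opening: 0.0004
```

Run:
```python
from h import *
s=manip.observe();print(s["force"],s["torque"],s["tcp_pos"])
w=cams.camera_params("wrist")
for z in(.165,.17,.175,.18):
  a,b=plane(w,(184.5,221),z),plane(w,(333.5,221),z)
  print(z,np.linalg.norm(a-b),(a+b)/2-s["tcp_pos"])
cv2.imwrite("pics/sc5.png",cv2.resize(cams.capture("scene")[100:270,130:330,::-1],None,fx=3.5,fy=3.5,interpolation=cv2.INTER_CUBIC))
```

```text
[ -4.03811813 -12.41696201   2.72455797] [-2.31679177  0.76884316  0.0117432 ] [ 0.52459682 -0.09389712  0.16065795]
0.165 0.09525718053898878 [0.00122286 0.00831334 0.00434205]
0.17 0.09253178826215436 [0.00158749 0.01031881 0.00934205]
0.175 0.08980639598531988 [0.00195211 0.01232427 0.01434205]
0.18 0.08708100370848547 [0.00231673 0.01432974 0.01934205]
```

View pics/sc5.png

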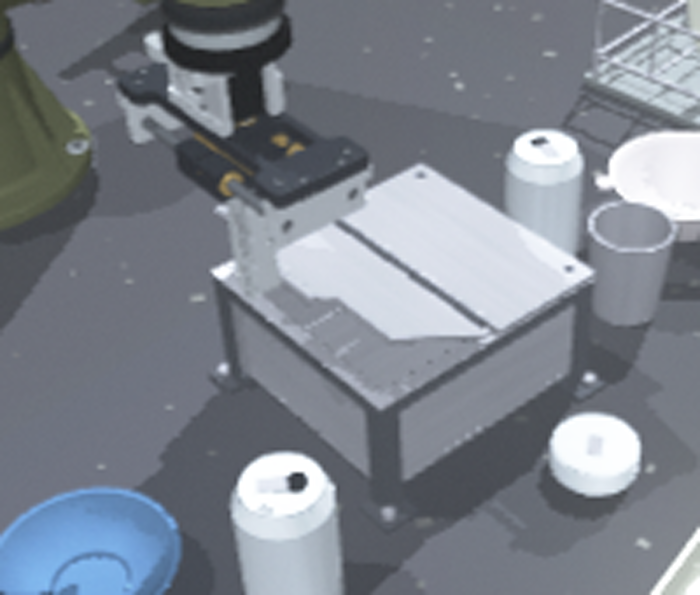

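Run:
```python
from h import *
s=cams.camera_params("scene")
u=np.array([.174,.985,0]);v=np.array([.985,-.174,0]);H=np.array([.5465,.03,.115])
for th in(0,.3,.45,.6):
  for r,y in((.105,-.1),(.105,.1),(.13,-.045),(.13,.045)):
    X=H-u*r*np.cos(th)+v*y+[0,0,r*np.sin(th)];p=proj(s,X);print(th,r,y,X.round(3),((p-[130,100])*3.5).round())
```

```text
0 0.105 -0.1 [ 0.43  -0.056  0.115] [209. 264.]
0 0.105 0.1 [ 0.627 -0.091  0.115] [377. 401.]
0 0.13 -0.045 [ 0.48  -0.09   0.115] [222. 313.]
0 0.13 0.045 [ 0.568 -0.106  0.115] [297. 377.]
0.3 0.105 -0.1 [ 0.431 -0.051  0.146] [209. 228.]
0.3 0.105 0.1 [ 0.628 -0.086  0.146] [381. 364.]
0.3 0.13 -0.045 [ 0.481 -0.085  0.153] [223. 268.]
0.3 0.13 0.045 [ 0.569 -0.1    0.153] [300. 330.]
0.45 0.105 -0.1 [ 0.432 -0.046  0.161] [213. 209.]
0.45 0.105 0.1 [ 0.629 -0.081  0.161] [387. 343.]
0.45 0.13 -0.045 [ 0.482 -0.077  0.172] [228. 243.]
0.45 0.13 0.045 [ 0.57  -0.093  0.172] [306. 304.]
0.6 0.105 -0.1 [ 0.433 -0.038  0.174] [219. 190.]
0.6 0.105 0.1 [ 0.63  -0.073  0.174] [395. 321.]
0.6 0.13 -0.045 [ 0.484 -0.068  0.188] [237. 218.]
0.6 0.13 0.045 [ 0.572 -0.084  0.188] [316. 278.]
```

Request:
servo_tool:
  moves:
    - [[-0.0025,-0.006,0,0],[-0.0057,-0.0115,0,0],[-0.0092,-0.017,0,0],[-0.013,-0.022,0,0],[-0.017,-0.0275,0,0],[-0.0212,-0.0325,0,0],[-0.0256,-0.037,0,0],[-0.0303,-0.0415,0,0],[-0.0303,-0.0415,0,0]]

```text
time: 5.55
tcp_pos: [0.5302, -0.062, 0.2022]
orientation: [[-0.173, 0.001, 0.985], [-0.985, -0.0, -0.173], [0.0, -1.0, 0.001]]
force: [0.1, -0.4, -0.4]
opening: 0.0005
```

```bash
python3 edge.py pics/w6.png
```

```text
5.55 [ 0.1 -0.4 -0.4] [ 0.5302 -0.062   0.2022]
```

View pics/w6.png

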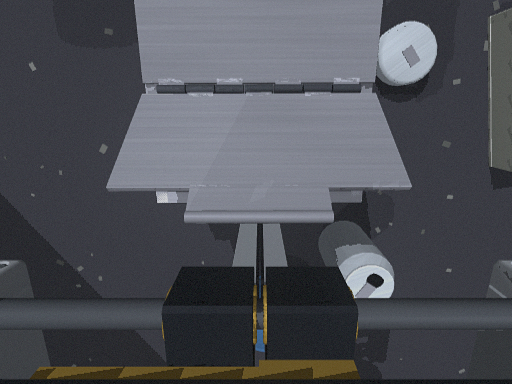

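Request:
servo_tool:
  moves:
    - [[-0.004,-0.003,0,0],[-0.009,-0.007,0,0],[-0.0145,-0.01,0,0],[-0.02,-0.0135,0,0],[-0.0255,-0.0165,0,0],[-0.031,-0.019,0,0],[-0.037,-0.0215,0,0],[-0.043,-0.024,0,0],[-0.043,-0.024,0,0]]

```text
time: 6.5
tcp_pos: [0.5377, -0.019, 0.226]
orientation: [[-0.173, 0.0, 0.985], [-0.985, 0.001, -0.173], [-0.001, -1.0, 0.0]]
force: [-0.6, 0.8, -0.6]
opening: 0.0004
```

```bash
python3 edge.py pics/w7.png;python3 - <<'E'
from h import *
cv2.imwrite("pics/sc7.png",cv2.resize(cams.capture("side")[100:300,130:330,::-1],None,fx=3,fy=3,interpolation=cv2.INTER_CUBIC))
E
```

```text
6.5 [-0.6  0.8 -0.6] [ 0.5377 -0.019   0.226 ]
```

View pics/w7.png

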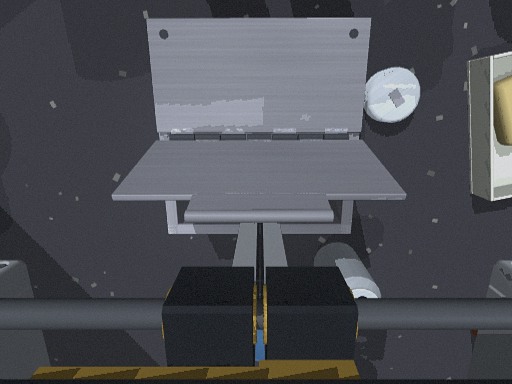

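View pics/sc7.png

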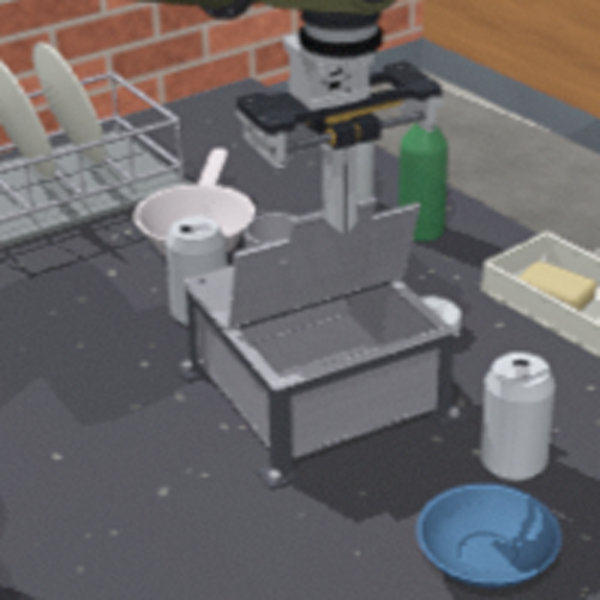

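```bash
cat > plan.py <<'E'
import numpy as np,sys
# print TCP (tub x, z) and shifts from current tcp
def tcp(th):
    e=np.array([-np.cos(th),np.sin(th)]);n=np.array([-np.sin(th),-np.cos(th)])
    rho=np.interp(th,[1.27,1.6,2.2,3.14],[.115,.112,.108,.10])
    P=rho*e+.005*n+[0,.115]; P[0]-=.008
    c=.126*e+.0025*n; xe=c[0]-.004-.008
    if th<1.75: P[0]=min(P[0],xe) if c[1]+.115>P[1] else P[0]
    return P
if __name__=="__main__":
    x0,y0,z0=map(float,sys.argv[1:4]);t=(x0-.5465)*.174+(y0-.03)*.985;print("tubx",t)
    for th in np.arange(float(sys.argv[4]),float(sys.argv[5])+.001,.05):
        P=tcp(th);print(round(th,2),P.round(4),"shift",round(t-P[0],4),round(z0-P[1],4))
E
python3 plan.py .5377 -.019 .226 1.3 1.9
```

```text
tubx -0.049796200000000006
1.3 [-0.0481  0.2242] shift -0.0017 0.0018
1.35 [-0.042   0.2254] shift -0.0078 0.0006
1.4 [-0.0359  0.2263] shift -0.0139 -0.0003
1.45 [-0.0297  0.2269] shift -0.0201 -0.0009
1.5 [-0.0234  0.2273] shift -0.0264 -0.0013
1.55 [-0.0171  0.2273] shift -0.0327 -0.0013
1.6 [-0.0108  0.2271] shift -0.039 -0.0011
1.65 [-0.0045  0.2267] shift -0.0453 -0.0007
1.7 [0.0014 0.226 ] shift -0.0512 -0.0
1.75 [0.0069 0.2251] shift -0.0567 0.0009
1.8 [0.0123 0.2239] shift -0.0621 0.0021
1.85 [0.0176 0.2224] shift -0.0674 0.0036
1.9 [0.0228 0.2207] shift -0.0726 0.0053
```

Request:
servo_tool:
  moves:
    - [[-0.004,0.001,0,0],[-0.009,0.0,0,0],[-0.015,0.0,0,0],[-0.021,-0.001,0,0],[-0.027,-0.001,0,0],[-0.033,-0.001,0,0],[-0.039,-0.001,0,0],[-0.045,-0.001,0,0],[-0.051,0,0,0],[-0.056,0.001,0,0],[-0.056,0.001,0,0]]

```text
time: 7.7
tcp_pos: [0.5472, 0.0359, 0.2243]
orientation: [[-0.173, -0.0, 0.985], [-0.985, 0.0, -0.173], [-0.0, -1.0, -0.0]]
force: [-0.7, -0.6, -0.3]
opening: 0.0002
```

```bash
python3 edge.py pics/w8.png;python3 - <<'E'
from h import *
cv2.imwrite("pics/sc8.png",cv2.resize(cams.capture("side")[100:300,130:330,::-1],None,fx=3,fy=3,interpolation=cv2.INTER_CUBIC))
E
```

```text
7.7 [-0.7 -0.6 -0.3] [0.5472 0.0359 0.2243]
```

View pics/w8.png

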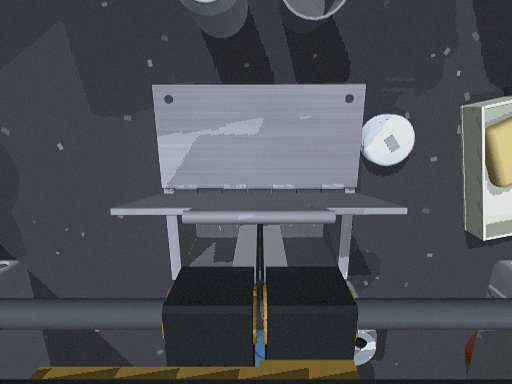

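View pics/sc8.png

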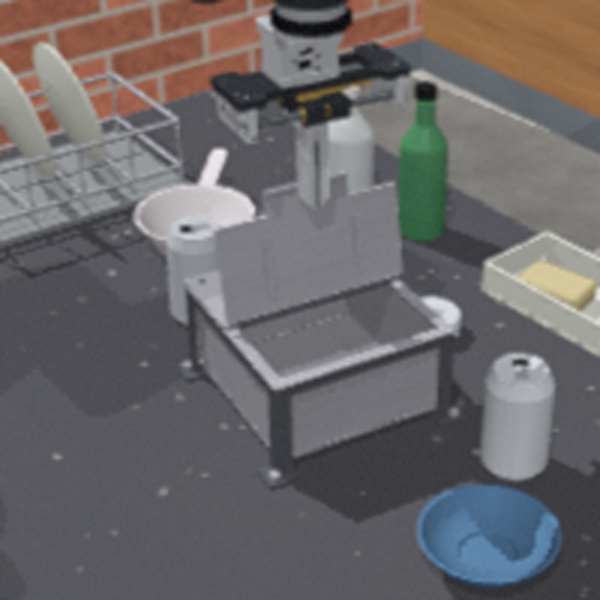

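Leaf is now a little past upright and the fingertips bear on its underside near the tongue. Continue over and down.

```bash
python3 plan.py .5472 .0359 .2243 1.75 3.15
```

```text
tubx 0.0059333000000000085
1.75 [0.0069 0.2251] shift -0.0009 -0.0008
1.8 [0.0123 0.2239] shift -0.0063 0.0004
1.85 [0.0176 0.2224] shift -0.0117 0.0019
1.9 [0.0228 0.2207] shift -0.0169 0.0036
1.95 [0.028  0.2187] shift -0.022 0.0056
2.0 [0.033  0.2165] shift -0.027 0.0078
2.05 [0.0378 0.214 ] shift -0.0319 0.0103
2.1 [0.0425 0.2113] shift -0.0366 0.013
2.15 [0.0471 0.2084] shift -0.0412 0.0159
2.2 [0.0515 0.2053] shift -0.0456 0.019
2.25 [0.0557 0.2018] shift -0.0498 0.0225
2.3 [0.0597 0.1982] shift -0.0537 0.0261
2.35 [0.0634 0.1944] shift -0.0575 0.0299
2.4 [0.067  0.1905] shift -0.0611 0.0338
2.45 [0.0704 0.1864] shift -0.0644 0.0379
2.5 [0.0735 0.1821] shift -0.0676 0.0422
2.55 [0.0764 0.1777] shift -0.0705 0.0466
2.6 [0.079  0.1732] shift -0.0731 0.0511
2.65 [0.0815 0.1686] shift -0.0755 0.0557
2.7 [0.0837 0.1639] shift -0.0777 0.0604
2.75 [0.0856 0.1591] shift -0.0797 0.0652
2.8 [0.0873 0.1542] shift -0.0813 0.0701
2.85 [0.0887 0.1492] shift -0.0828 0.0751
2.9 [0.0899 0.1443] shift -0.0839 0.08
2.95 [0.0908 0.1393] shift -0.0849 0.085
3.0 [0.0915 0.1342] shift -0.0855 0.0901
3.05 [0.0919 0.1292] shift -0.086 0.0951
3.1 [0.092  0.1242] shift -0.0861 0.1001
3.15 [0.092  0.1192] shift -0.0861 0.1051
```

Request:
servo_tool:
  moves:
    - [[-0.005,0.0,0,0],[-0.01,0.0015,0,0],[-0.015,0.003,0,0],[-0.02,0.005,0,0],[-0.025,0.007,0,0],[-0.03,0.0095,0,0],[-0.035,0.012,0,0],[-0.0395,0.015,0,0],[-0.044,0.018,0,0],[-0.048,0.0215,0,0],[-0.048,0.0215,0,0]]

```text
time: 8.9
tcp_pos: [0.5554, 0.0829, 0.2024]
orientation: [[-0.173, -0.001, 0.985], [-0.985, 0.0, -0.173], [0.0, -1.0, -0.001]]
force: [-0.4, -0.1, 0.4]
opening: 0.0004
```

```bash
python3 edge.py pics/w9.png;python3 - <<'E'
from h import *
cv2.imwrite("pics/sc9.png",cv2.resize(cams.capture("side")[100:300,130:330,::-1],None,fx=3,fy=3,interpolation=cv2.INTER_CUBIC))
E
```

```text
8.9 [-0.4 -0.1  0.4] [0.5554 0.0829 0.2024]
```

View pics/w9.png

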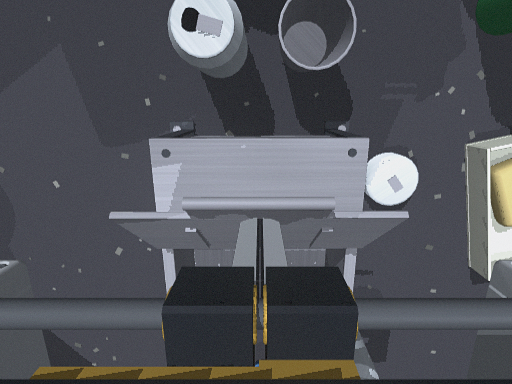

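View pics/sc9.png

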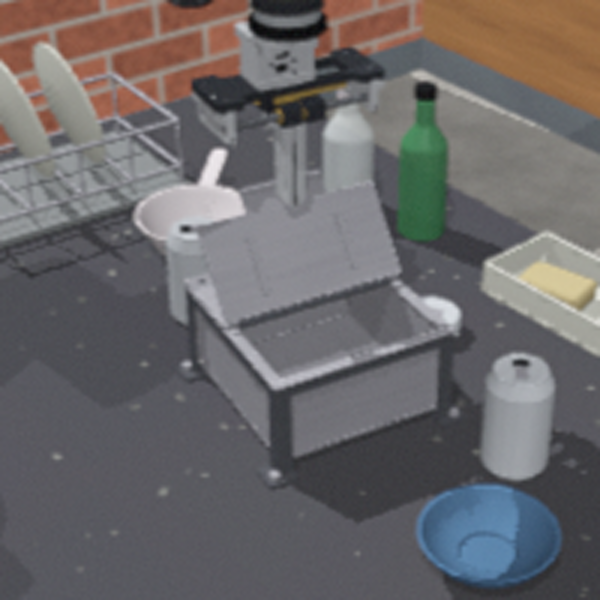

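Request:
servo_tool:
  moves:
    - [[-0.004,0.003,0,0],[-0.0075,0.0065,0,0],[-0.011,0.01,0,0],[-0.0145,0.014,0,0],[-0.018,0.018,0,0],[-0.021,0.0225,0,0],[-0.0235,0.027,0,0],[-0.026,0.0315,0,0],[-0.0285,0.036,0,0],[-0.0305,0.0405,0,0],[-0.032,0.045,0,0],[-0.032,0.045,0,0]]

```text
time: 10.2
tcp_pos: [0.5609, 0.114, 0.1573]
orientation: [[-0.174, -0.001, 0.985], [-0.985, -0.0, -0.174], [0.001, -1.0, -0.001]]
force: [-0.2, 0.1, -0.6]
opening: 0.0005
```

```bash
python3 edge.py pics/w10.png;python3 - <<'E'
from h import *
cv2.imwrite("pics/sc10.png",cv2.resize(cams.capture("side")[100:300,130:330,::-1],None,fx=3,fy=3,interpolation=cv2.INTER_CUBIC))
E
```

```text
10.2 [-0.2  0.1 -0.6] [0.5609 0.114  0.1573]
```

View pics/w10.png

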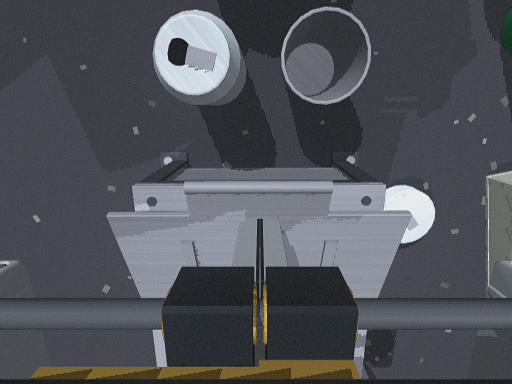

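View pics/sc10.png

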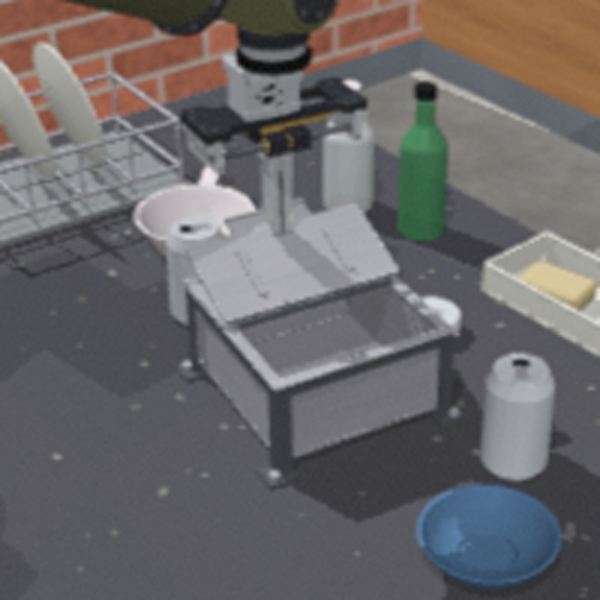

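Request:
servo_tool:
  moves:
    - [[-0.0015,0.004,0,0],[-0.003,0.008,0,0],[-0.004,0.012,0,0],[-0.005,0.016,0,0],[-0.006,0.02,0,0],[-0.0065,0.0235,0,0],[-0.007,0.027,0,0],[-0.007,0.03,0,0],[-0.007,0.032,0,0],[-0.007,0.034,0,0],[-0.007,0.034,0,0]]

```text
time: 11.4
tcp_pos: [0.5622, 0.1207, 0.1238]
orientation: [[-0.174, -0.0, 0.985], [-0.985, -0.0, -0.174], [0.0, -1.0, -0.0]]
force: [0.5, -0.3, 0.5]
opening: 0.0004
```

Request:
servo_tool:
  moves:
    - [[0,0.001,0,0],[0,0.002,0,0],[0,0.002,0,0]]

```text
time: 11.7
tcp_pos: [0.5623, 0.1208, 0.1221]
orientation: [[-0.174, -0.0, 0.985], [-0.985, -0.0, -0.174], [0.0, -1.0, -0.0]]
force: [0.3, -0.1, 0.7]
opening: 0.0003
```

Request:
servo_tool:
  moves:
    - [[0,0.0005,0,0],[0,0.001,0,0],[0,0.0015,0,0],[0,0.0015,0,0]]

```text
time: 12.1
tcp_pos: [0.5624, 0.1209, 0.1206]
orientation: [[-0.174, 0.0, 0.985], [-0.985, 0.0, -0.174], [-0.0, -1.0, 0.0]]
force: [-0.7, 0.4, 0.6]
opening: 0.0004
```

Request:
servo_tool:
  moves:
    - [[0,0.0005,0,0],[0,0.001,0,0],[0,0.001,0,0]]

```text
time: 12.4
tcp_pos: [0.5624, 0.1208, 0.1202]
orientation: [[-0.174, 0.0, 0.985], [-0.985, 0.0, -0.174], [-0.0, -1.0, 0.0]]
force: [-2.5, -0.2, 7.2]
opening: 0.0006
```

Request:
servo_tool:
  moves:
    - [[0,0.0,0,0],[0,-0.004,0,0],[0,-0.012,0,0],[0,-0.03,0,0],[0,-0.06,0,0],[0,-0.09,0,0],[0.03,-0.11,0,0],[0.07,-0.13,0,0],[0.11,-0.14,0,0],[0.15,-0.14,0,0],[0.17,-0.14,0,0],[0.17,-0.14,0,0]]

```text
time: 13.6
tcp_pos: [0.5325, -0.0487, 0.2603]
orientation: [[-0.177, 0.001, 0.984], [-0.984, -0.0, -0.177], [0.0, -1.0, 0.001]]
force: [0.2, -0.2, 0.4]
opening: 0.0006
```

```bash
python3 edge.py pics/w11.png;python3 - <<'E'
from h import *
for n,(r0,r1,c0,c1) in {"scene":(120,290,110,350),"side":(150,310,160,360)}.items():
    a=cams.capture(n)[r0:r1,c0:c1,::-1];cv2.imwrite(f"pics/{n}11.png",cv2.resize(a,None,fx=3.3,fy=3.3,interpolation=cv2.INTER_CUBIC))
E
```

```text
13.6 [ 0.2 -0.2  0.4] [ 0.5325 -0.0487  0.2603]
```

View pics/w11.png

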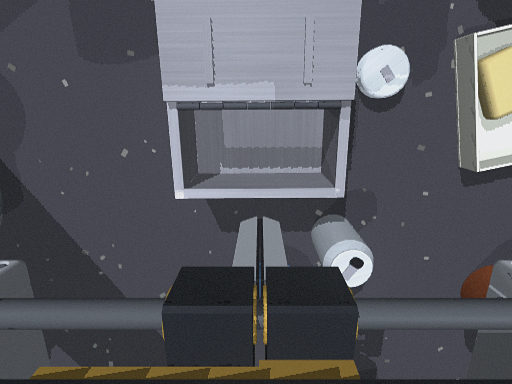

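View pics/scene11.png

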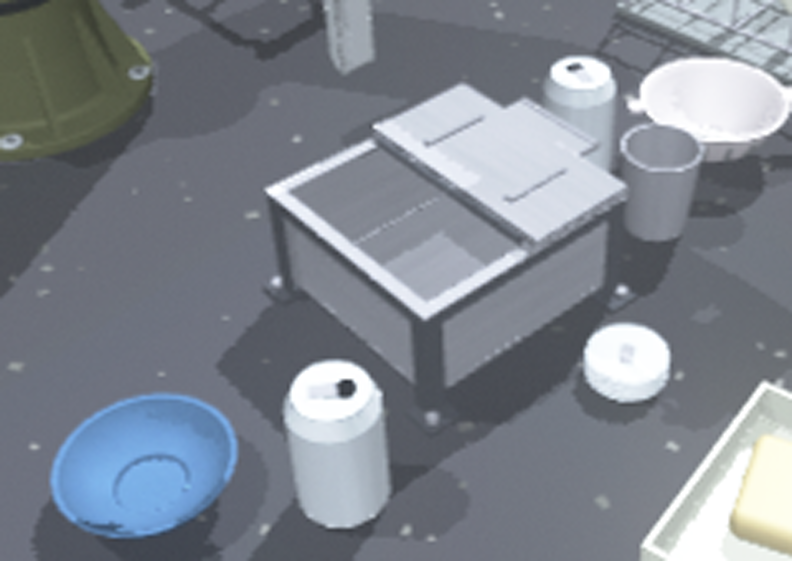

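View pics/side11.png

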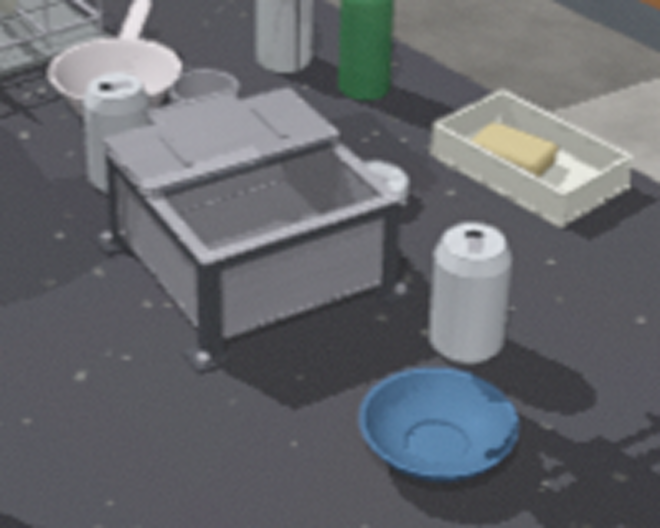

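Both views show the leaf lying flat on the fixed half. The tub is open, the other objects are where they were, and the gripper is clear of everything.

```bash
python3 -c "
from workcell import manip;print(manip.job_done())"
```

```text
the job is handed in; nothing more can be done
None
```

The rinse tub is open: its hinged half now lies flat on the fixed half. I handed the job in at about 14 s with the arm clear of everything.

**Method:** The moves I was given keep the fingers pointing straight down, so I could not get the tips flat underneath the tongue. Instead I put the shut fingertips just below its outer rolled edge, pressed lightly against that edge and lifted it by friction. I then followed the arc past upright and pushed the underside down with the tips to the stop. I never gripped it.

**Forces:** Contact force readings, taken at the end of each move, were mostly 11–14 N during the lift. The highest was about 22 N, at roughly 0.45 rad (about 26°), and I backed off straight away. From about 0.85 rad (49°) onward they were near 1 N. At the stop the last press read about 7 N upward.

**Final checks:** The fingertip height at the stop was 0.1202 m, against 0.120 m expected for fully flat. The scene and side views show the leaf flat and the cans, flattened can, cup, dish and sieve where they were. I judged that by eye and did not re-measure their positions. No check failed.

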